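# Close up two battery packs and hold the tie bracket over their seam

### The arm

A 6-joint arm with a two-finger parallel gripper is mounted at the origin on a cart in front of the work surface, level with it; the furniture and walls round the work are solid. World frame = base frame: x ahead of the robot, y to its left, z up, the work surface at z = 0. Lengths are in mm, angles in rad, forces in N, time in s.
With the tool pointing down it reaches from about 400 to 925 mm from the base axis. Payload 12.5 kg.
Tool frame: the origin (TCP) lies at the very end of the fingers, on their centre line; the grasp point (between the pads) lies 19 mm behind it; y points along the fingers, z is the direction in which the jaws open and shut, and the axes are right-handed (so a half turn about y gives the same grasp; the last joint's range is limited). The gripper opens to 95 mm and grips with 3 to 60 N. Pads are 20 mm wide; open, the fingers measure 119 mm over their backs; the gripper's body (75 mm by 180 mm) begins 59 mm behind the grasp point.
Start: joints at [1.191, 0.491, 1.559, -0, 1.092, -0.106], TCP at [168.977, 601.742, 214.661] pointing down, gripper open.
Joint ranges: [-3.1, 3.1], [-0.84, 2.19], [0.05, 2.79], [-1.13, 4.28], [0.06, 2.93], [-2.69, 2.69]. Speed limits (rad/s): [2.22, 2.22, 2.79, 3.14, 3.14, 3.14].

### API

Orientations are given as [roll, pitch, yaw] about the fixed x, y, z axes, in that order (R = Rz(yaw) Ry(pitch) Rx(roll)).
In Python, from cell import env, optics gives the robot as it stands.
- The arm moves only by the tool drive_tool, never from a script. Its argument "steps" is a list of rows, each an object with "slide": the shift along the tool's x, y, z in m, a list of three; "dr": the turn, a rotation vector about the tool's x, y, z in rad, a list of three; "fingers": the finger opening in m, from 0 to 0.0951. A call has 1 to 5 rows; each row is the pose to reach, as a shift and turn from the pose commanded when the call began, along the tool's axes at that moment; what a row does not reach only later rows make up. A row lasts 1/12 s, in which the tool goes at most 41.7 mm and 7.16 degrees, less where a joint would pass 70% of its speed; a pose out of reach is approached as far as the arm can. A call with a gripper value outside its range is refused whole. The fingers move at their own pace and stop on an object; the grip force is fixed at half the most. Time passes only in rows, so rows that repeat a pose let the fingers close. It gives the time, the measured TCP pose, the force and the opening at its end, in the units of the state.
- env.state(): the state, without advancing time (a new reading comes with each control period).
- optics.read_camera(name): name is "scene" or "top" or "wrist"; returns the picture (400x640x3 uint8, red, green, blue); there is no depth.
- optics.camera_model(name): a dict with "mtx" (3x3 intrinsics, pixels), "distortion" ([k1, k2, p1, p2, k3] as OpenCV has them; the pictures are not rectified), "R" (3x3) and "t" (3): a world point X has camera coordinates R X + t. Camera axes: x right, y down, z forward; pixel columns grow to the right and rows downward; lengths in mm; the calibration is good to about 2 mm. A picture is of the moment at which its call begins: read the wrist's pose just before it. camera_model takes no time and is no camera call; for the wrist camera it gives the pose at the moment of the call.
- env.job_done(): hands the job in, once; it reports no verdict.
The state is a dict: "t": time; "joints": joint angles; "qvel": joint speeds; "tau": joint torques, N m; "eef_pos": TCP position; "tcp_rot": TCP orientation; "ft_force": force on the tool from outside, world axes, zero at the start; "moment": the same for the moment, N m; "opening": opening from 0.0 (shut) to 1.0 (fully open).
Only numpy, scipy, OpenCV 4.12 (cv2) and the standard library are available. Lean on these libraries where they do the work, as an engineer would, in place of code of your own. Each camera call takes 0.05 s, during which the arm holds its last target.

### The job

In the joining jig, push the loose battery pack squarely up against the fixed pack so that no gap is left between them. Then pick up the small sheet-metal bracket lying beyond the jig's upright guard, carry it over the guard without letting it touch the jig or the packs, and hold it level across the middle of the seam between the packs (lengthwise at right angles to the seam, half over each pack), about 10 mm above them and touching nothing but the gripper. Finish while still holding it there, leave the packs closed up and leave the other things on the bench where they are.

Things in the scene. Friction and masses are not known exactly. Their poses are not given: they have to be found in the camera images.
- jig: fixed jig: aluminium plate 200 (x) x 164 (y) x 8 mm, 7 mm strips on it (inner faces y = +-70), grey sheet guard along y = -83.5. Origin under the plate's centre, on the bench; x points from loose to fixed pack. Black fixed pack (46 x 130 x 19 mm, long side along y): x 20 to 66, z 8 to 27, y centre 0; stop behind it to x 92, 23 high. Fixed bins 120 mm high fill world y > -0.09 m.
- loose_pack: loose black battery pack, 46 (x) x 130 (y) x 19 mm, 0.15 to 0.3 kg, flat on the jig plate on the -x side of the fixed pack, 15 to 40 mm gap between their long faces at first. Origin: centre of its underside. It slides when pushed on its outer long face (its own x = -23 mm); closed up, its origin is at x = -3 mm in the jig's frame.
- bracket: bent sheet-metal bracket, plain metal, 22 (x) x 70 (y) x 12 mm, 15 g, lying flat on the bench on the guard's outer side. Origin: centre of its underside; long side along its own y. Grip it across its 22 mm width at mid-length; to the fingers it is solid over the whole 22 x 70 x 12 mm.
- seam (a point): middle of the top edge of the fixed pack's face that looks at the loose pack (jig frame x 20, y 0, z 27 mm, level with both packs' tops): the middle of the seam once closed. Axes as the jig's; the seam runs along y. The bracket's origin belongs about 10 mm above this point.
- guard_top (a point): middle of the top edge of the jig's guard (3 mm thick, 200 mm long), 62 mm above the bench; it runs along the jig's x.
- board: bystander: small green circuit board with a long white socket, 40 x 63 x 14 mm, lying flat; origin at the centre of its underside
- screw_dish: bystander: round metal dish with screws, 77 mm across, 15 mm high; origin at the centre of its underside
Mind the look-alikes: they are no part of the job. Several things have the shape of the bracket; the one meant has the colours described above.

How it is judged (in metres and radians):
On the way, in this order (a step that is already met when the one before it is completed fails the run):
1. the loose pack is pushed squarely against the fixed pack (gap under 2.5 mm) (x of loose_pack in the frame of jig above -0.0055 m and y of loose_pack in the frame of jig between -0.01 and 0.01 m and z of loose_pack in the frame of jig below 0.011 m and angle between the y axis of loose_pack and the y axis of jig, either way round below 0.03 rad and angle between loose_pack's own z axis and vertical below 0.03 rad), for 0.2 s.
2. the bracket passes above the guard (z of bracket in the frame of guard_top above 0.001 m and y of bracket in the frame of guard_top between -0.07 and 0.04 m and x of bracket in the frame of guard_top between -0.11 and 0.11 m).
At the end, for the whole second after the job is handed in: Packs closed up: gap under 2.5 mm, square to 0.03 rad, flat, ends level within 10 mm. Bracket held in the fingers, still, level and across the seam within 0.12 rad, centre within 8 mm of the seam's middle from above, underside 3 to 20 mm over the packs, touching neither jig nor packs (all of step 1 and horizontal distance between bracket and seam below 0.008 m and z of bracket in the frame of seam between 0.003 and 0.02 m and angle between the y axis of bracket and the x axis of jig, either way round below 0.12 rad and angle between bracket's own z axis and vertical below 0.12 rad and contact force between bracket and the fingers above 0.5 N and contact force between bracket and jig below 0.05 N and contact force between bracket and loose_pack below 0.05 N and linear speed of bracket below 0.02 m/s); the arm keeps its last pose, push and grip.
It fails at once if the bracket touches the jig, its guard or a pack (contact force between bracket and jig above 0.5 N or contact force between bracket and loose_pack above 0.5 N).
It fails at once if a bystander is moved more than 15 mm (distance of any of board, screw_dish from where it was at the start of the episode above 0.015 m).
It also fails if it takes over 61 s, if anything falls off the work surface, if the arm or the gripper's body presses on something with over 40 N, if the wrist force passes 120 N, or if a joint passes its speed limit or range.

## Working session

There is one attempt and no reset: what is moved stays moved. The work goes in short steps, Python scripts to look and compute and a tool call to move; the robot and the scene stay as the last step left them, time stands still between calls to the robot, and variables do not carry over. Pictures are saved under pics/ and viewed, and the job is handed in when it is done.

Besides the shell and the picture viewer there is one more tool, called after "Request:" as a command line: name --argument value ..., lists and objects as JSON in quotes. drive_tool: Moves the arm, as the interface text tells. Its arguments: {"type":"object","properties":{"steps":{"type":"array","items":{"type":"object","properties":{"slide":{"type":"array","items":{"type":"number"}},"dr":{"type":"array","items":{"type":"number"}},"fingers":{"type":"number"}}}}},"required":["steps"]}

```bash
ls; mkdir -p pics
python3 - <<'E'
from cell import env, optics
import cv2, numpy as np
np.set_printoptions(precision=4,suppress=True)
for n in ["scene","top","wrist"]:
    m=optics.camera_model(n); im=optics.read_camera(n)
    cv2.imwrite(f"pics/{n}0.png",im[:,:,::-1]); print(n,m)
print(env.state())
E
```

```text
pics
scene {'mtx': array([[365.8664,   0.    , 320.3853],
       [  0.    , 365.8664, 197.2333],
       [  0.    ,   0.    ,   1.    ]]), 'distortion': array([-0.0508,  0.    ,  0.    ,  0.    ,  0.    ]), 'R': array([[ 0.5146, -0.8573,  0.0157],
       [-0.6319, -0.3916, -0.6689],
       [ 0.5796,  0.3343, -0.7432]]), 't': array([-649.8445,  211.6067,  744.6358])}
top {'mtx': array([[480.1725,   0.    , 317.0765],
       [  0.    , 480.1725, 201.2308],
       [  0.    ,   0.    ,   1.    ]]), 'distortion': array([-0.0306,  0.    ,  0.    ,  0.    ,  0.    ]), 'R': array([[-0.0157, -0.999 , -0.041 ],
       [-0.997 ,  0.0187, -0.0749],
       [ 0.0756,  0.0397, -0.9964]]), 't': array([-388.3677,  531.3441,  906.1855])}
wrist {'mtx': array([[323.6575,   0.    , 320.273 ],
       [  0.    , 323.6575, 198.9256],
       [  0.    ,   0.    ,   1.    ]]), 'distortion': array([-0.0244,  0.    ,  0.    ,  0.    ,  0.    ]), 'R': array([[ 0.2709,  0.9626, -0.0007],
       [ 0.9225, -0.2594,  0.286 ],
       [ 0.2751, -0.0781, -0.9582]]), 't': array([-625.2902,  -30.4602,  391.6285])}
{'t': 0.15, 'joints': array([ 1.1914,  0.4914,  1.5593,  0.    ,  1.0917, -0.1056]), 'qvel': array([ 0.0011, -0.0005, -0.004 , -0.0002,  0.0011, -0.0013]), 'tau': array([  0.0017, -61.2889, -25.8282,   0.0693,   0.0473,  -0.0001]), 'eef_pos': array([168.9038, 601.5559, 214.2052]), 'tcp_rot': array([-1.5716,  0.0001, -0.2738]), 'ft_force': array([-0.0045, -0.2481, -0.3138]), 'moment': array([-0.0155,  0.0448,  0.0068]), 'opening': 0.999309055997679}
```

View pics/top0.png

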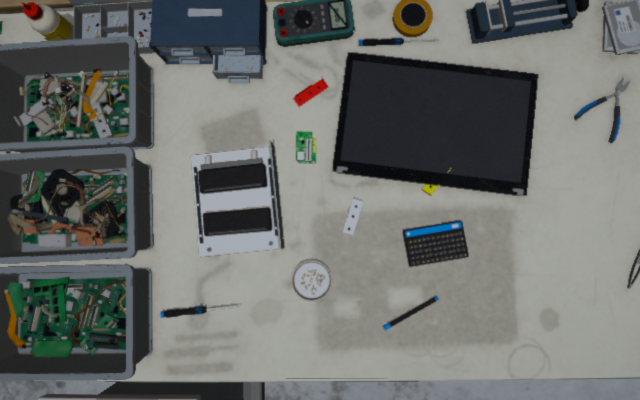

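View pics/scene0.png

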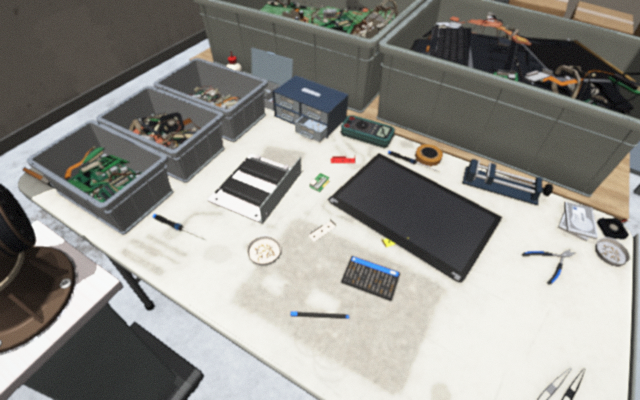

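View pics/wrist0.png

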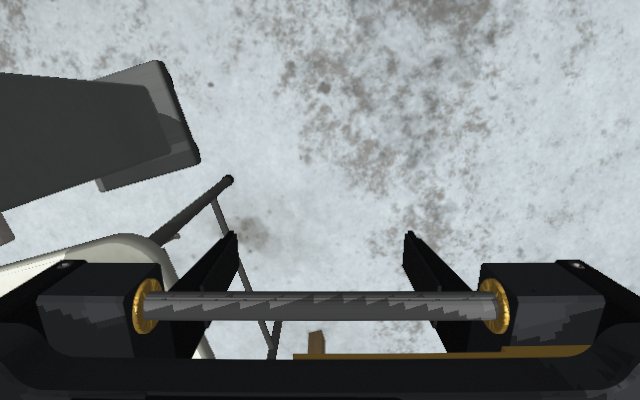

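The top picture shows the jig at about (238,200), with the packs at (232,178) and (237,221) and the guard on its right edge. Three things have the bracket's shape: red at (311,92), yellow at (430,188) and plain metal at (353,216). The plain metal one fits the description; I'll enlarge it to confirm.

Run:
```python
import cv2
im=cv2.imread("pics/top0.png")
cv2.imwrite("pics/crop_top.png",cv2.resize(im[130:290,180:380],None,fx=4,fy=3.75,interpolation=cv2.INTER_CUBIC)[:600])
im=cv2.imread("pics/scene0.png")
cv2.imwrite("pics/crop_scene.png",cv2.resize(im[140:270,200:360],None,fx=4.5,fy=4.5,interpolation=cv2.INTER_CUBIC))
```

```text
(no output)
```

View pics/crop_top.png

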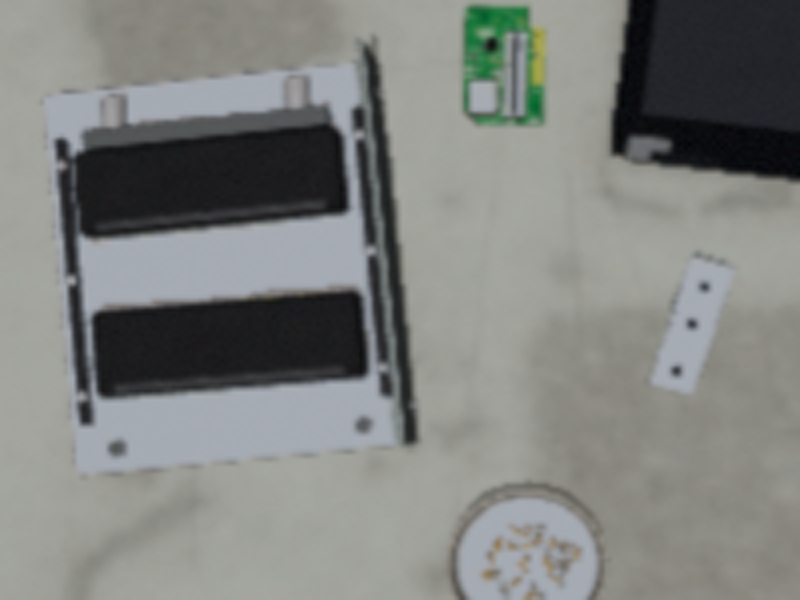

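View pics/crop_scene.png

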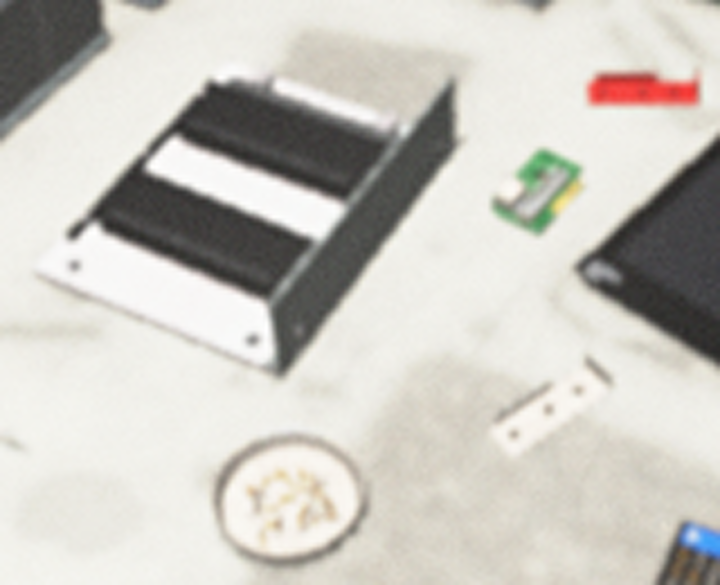

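The crop confirms the unpainted metal bracket with three holes at (353,216). Now I'll measure it and the packs.

```bash
cat > h.py <<'E'
import cv2, numpy as np
np.set_printoptions(precision=3,suppress=True)
def ray(m,uv):
    p=cv2.undistortPoints(np.array(uv,float).reshape(-1,1,2),m['mtx'],m['distortion'])[:,0]
    d=np.c_[p,np.ones(len(p))]@m['R']
    return -m['R'].T@m['t'], d/np.linalg.norm(d,axis=1)[:,None]
def plane(m,uv,z):
    c,d=ray(m,uv); return c+d*((z-c[2])/d[:,2])[:,None]
def two(m1,uv1,m2,uv2):
    c1,d1=ray(m1,uv1);c2,d2=ray(m2,uv2);out=[]
    for a,b in zip(d1,d2):
        s=np.linalg.lstsq(np.c_[a,-b],c2-c1,rcond=None)[0]
        p,q=c1+a*s[0],c2+b*s[1]; out.append(np.r_[(p+q)/2,np.linalg.norm(p-q)])
    return np.array(out)
def proj(m,X):
    return cv2.projectPoints(np.array(X,float).reshape(-1,1,3),cv2.Rodrigues(m['R'])[0],np.array(m['t'],float),m['mtx'],m['distortion'])[0][:,0]
def blobs(mask,x0,y0,x1,y1,amin=60):
    k=np.zeros_like(mask);k[y0:y1,x0:x1]=mask[y0:y1,x0:x1]
    cs=cv2.findContours(k,cv2.RETR_EXTERNAL,cv2.CHAIN_APPROX_NONE)[0]
    return sorted([c for c in cs if cv2.contourArea(c)>amin],key=cv2.contourArea,reverse=True)
def rect(c):
    r=cv2.minAreaRect(c); return r
E
python3 - <<'E'
from h import *
from cell import optics
im=cv2.imread("pics/top0.png");m=optics.camera_model("top")
hsv=cv2.cvtColor(im,cv2.COLOR_BGR2HSV)
blk=(hsv[...,2]<60).astype(np.uint8)*255
for c in blobs(blk,192,140,272,260,300):
    W=plane(m,c[:,0].astype(float),27).astype(np.float32)
    r=cv2.minAreaRect(W[:,:2]); print("pack",cv2.minAreaRect(c)[0],r)
wh=((hsv[...,1]<40)&(hsv[...,2]>150)).astype(np.uint8)*255
wh=((im[...,0]>=im[...,2].astype(int)+5)&(hsv[...,2]>140)).astype(np.uint8)*255
for c in blobs(wh,180,140,380,260,150):
    px=cv2.minAreaRect(c)
    for z in (8,12):
        W=plane(m,c[:,0].astype(float),z).astype(np.float32)
        print("white",px[0],z,cv2.minAreaRect(W[:,:2]), cv2.boxPoints(cv2.minAreaRect(W[:,:2])).tolist())
cv2.imwrite("pics/m.png",np.hstack([blk,wh])[130:300])
E
```

```text
Traceback (most recent call last):
cv2.error: OpenCV(4.12.0) /io/opencv/modules/imgproc/src/convhull.cpp:143: error: (-215:Assertion failed) total >= 0 && (depth == CV_32F || depth == CV_32S) in function 'convexHull'
```

Run:
```python
from h import *
from cell import optics
im=cv2.imread("pics/top0.png");m=optics.camera_model("top")
hsv=cv2.cvtColor(im,cv2.COLOR_BGR2HSV)
blk=(hsv[...,2]<60).astype(np.uint8)*255
mr=lambda W:cv2.minAreaRect(np.ascontiguousarray(W[:,:2],dtype=np.float32))
for c in blobs(blk,192,140,272,260,300):
    print("pack",cv2.minAreaRect(c)[0],mr(plane(m,c[:,0].astype(float),27)))
wh=((im[...,0]>=im[...,2].astype(int)+5)&(hsv[...,2]>140)).astype(np.uint8)*255
for c in blobs(wh,180,140,380,260,150):
    px=cv2.minAreaRect(c)
    for z in (8,12):
        r=mr(plane(m,c[:,0].astype(float),z))
        print("white",np.array(px[0]),z,r,"\n", cv2.boxPoints(r).round(1).tolist())
cv2.imwrite("pics/m.png",np.hstack([blk,wh])[130:300,180:])
```

```text
pack (229.3070068359375, 178.51646423339844) ((570.1046752929688, -231.65182495117188), (59.58003616333008, 140.6993408203125), 12.479548454284668)
pack (237.00381469726562, 221.16989135742188) ((488.4913330078125, -245.93348693847656), (42.515869140625, 128.18153381347656), 3.9285237789154053)
white [233.987 201.371] 8 ((528.12255859375, -236.8075408935547), (197.76573181152344, 155.60536193847656), 5.149369239807129) 
 [[422.70001220703125, -168.1999969482422], [436.6000061035156, -323.20001220703125], [633.5999755859375, -305.3999938964844], [619.5999755859375, -150.39999389648438]]
white [233.987 201.371] 12 ((527.8050537109375, -237.66555786132812), (196.9047088623047, 154.92788696289062), 5.149374961853027) 
 [[422.79998779296875, -169.39999389648438], [436.70001220703125, -323.70001220703125], [632.7999877929688, -306.0], [618.9000244140625, -151.6999969482422]]
white [352.459 216.331] 8 ((494.74884033203125, -464.5015563964844), (22.071517944335938, 68.254150390625), 71.4493179321289) 
 [[458.8999938964844, -464.1000061035156], [523.5999755859375, -485.79998779296875], [530.5999755859375, -464.8999938964844], [465.8999938964844, -443.20001220703125]]
white [352.459 216.331] 12 ((494.57659912109375, -464.36834716796875), (21.975419998168945, 67.95700073242188), 71.4493179321289) 
 [[458.8999938964844, -464.0], [523.2999877929688, -485.6000061035156], [530.2999877929688, -464.79998779296875], [465.8999938964844, -443.1000061035156]]
```

View pics/m.png

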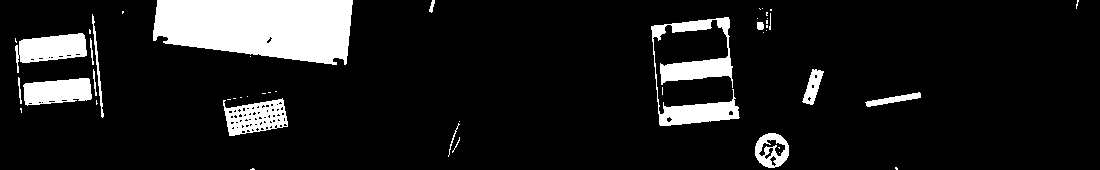

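Request:
drive_tool --steps '[{"slide": [0.19,-0.04,-0.07]},{"slide": [0.19,-0.04,-0.07]},{"slide": [0.19,-0.04,-0.07]},{"slide": [0.19,-0.04,-0.07]},{"slide": [0.19,-0.04,-0.07]}]'

```text
invalid input
```

Request:
drive_tool --steps '[{"slide": [0.155,0,-0.125]},{"slide": [0.155,0,-0.125]},{"slide": [0.155,0,-0.125]},{"slide": [0.155,0,-0.125]},{"slide": [0.155,0,-0.125]}]'

```text
invalid input
```

Request:
drive_tool --steps '[{"slide": [0.1,0,-0.18]},{"slide": [0.1,0,-0.18]},{"slide": [0.1,0,-0.18]},{"slide": [0.1,0,-0.18]},{"slide": [0.1,0,-0.18]}]'

```text
invalid input
```

Request:
drive_tool --steps '[{"slide": [0.075,0,-0.187]},{"slide": [0.075,0,-0.187]},{"slide": [0.075,0,-0.187]},{"slide": [0.075,0,-0.187]},{"slide": [0.075,0,-0.187]}]'

```text
invalid input
```

Request:
drive_tool --steps '[{"slide": [0.072,0,-0.146],"dr": [0,-0.36,0]},{"slide": [0.072,0,-0.146],"dr": [0,-0.36,0]},{"slide": [0.072,0,-0.146],"dr": [0,-0.36,0]},{"slide": [0.072,0,-0.146],"dr": [0,-0.36,0]},{"slide": [0.072,0,-0.146],"dr": [0,-0.36,0]}]'

```text
invalid input
```

Request:
drive_tool --steps '[{"slide": [0.19,-0.04,-0.07],"dr": [0,0,0],"fingers": 0.095},{"slide": [0.19,-0.04,-0.07],"dr": [0,0,0],"fingers": 0.095},{"slide": [0.19,-0.04,-0.07],"dr": [0,0,0],"fingers": 0.095},{"slide": [0.19,-0.04,-0.07],"dr": [0,0,0],"fingers": 0.095},{"slide": [0.19,-0.04,-0.07],"dr": [0,0,0],"fingers": 0.095}]'

```text
t: 0.57
eef_pos: [334.2, 481.5, 254.9]
tcp_rot: [-1.571, 0.0, -0.273]
ft_force: [-0.0, 0.4, -0.4]
opening: 0.999
```

Request:
drive_tool --steps '[{"slide": [0.155,0,-0.125],"dr": [0,0,0],"fingers": 0.095},{"slide": [0.155,0,-0.125],"dr": [0,0,0],"fingers": 0.095},{"slide": [0.155,0,-0.125],"dr": [0,0,0],"fingers": 0.095},{"slide": [0.155,0,-0.125],"dr": [0,0,0],"fingers": 0.095},{"slide": [0.155,0,-0.125],"dr": [0,0,0],"fingers": 0.095}]'

```text
t: 0.98
eef_pos: [449.6, 318.2, 254.6]
tcp_rot: [-1.571, -0.0, -0.275]
ft_force: [0.4, 1.4, 0.0]
opening: 0.997
```

Request:
drive_tool --steps '[{"slide": [0.1,0,-0.18],"dr": [0,0,0],"fingers": 0.095},{"slide": [0.1,0,-0.18],"dr": [0,0,0],"fingers": 0.095},{"slide": [0.1,0,-0.18],"dr": [0,0,0],"fingers": 0.095},{"slide": [0.1,0,-0.18],"dr": [0,0,0],"fingers": 0.095},{"slide": [0.1,0,-0.18],"dr": [0,0,0],"fingers": 0.095}]'

```text
t: 1.4
eef_pos: [496.0, 118.2, 254.6]
tcp_rot: [-1.571, 0.0, -0.274]
ft_force: [0.9, 0.1, 1.4]
opening: 1.002
```

Request:
drive_tool --steps '[{"slide": [0.075,0,-0.187],"dr": [0,0,0],"fingers": 0.095},{"slide": [0.075,0,-0.187],"dr": [0,0,0],"fingers": 0.095},{"slide": [0.075,0,-0.187],"dr": [0,0,0],"fingers": 0.095},{"slide": [0.075,0,-0.187],"dr": [0,0,0],"fingers": 0.095},{"slide": [0.075,0,-0.187],"dr": [0,0,0],"fingers": 0.095}]'

```text
t: 1.82
eef_pos: [517.4, -82.6, 254.6]
tcp_rot: [-1.571, -0.0, -0.275]
ft_force: [0.7, 0.4, -0.7]
opening: 0.998
```

Request:
drive_tool --steps '[{"slide": [0.072,0,-0.146],"dr": [0,-0.36,0],"fingers": 0.095},{"slide": [0.072,0,-0.146],"dr": [0,-0.36,0],"fingers": 0.095},{"slide": [0.072,0,-0.146],"dr": [0,-0.36,0],"fingers": 0.095},{"slide": [0.072,0,-0.146],"dr": [0,-0.36,0],"fingers": 0.095},{"slide": [0.072,0,-0.146],"dr": [0,-0.36,0],"fingers": 0.095}]'

```text
t: 2.23
eef_pos: [548.0, -246.1, 253.7]
tcp_rot: [-1.572, 0.0, 0.083]
ft_force: [0.1, 0.6, -0.5]
opening: 1.0
```

Run:
```python
from h import *
from cell import optics,env
import pickle
s=env.state();print(s['eef_pos'],s['tcp_rot'])
m=optics.camera_model("wrist");im=optics.read_camera("wrist")[:,:,::-1].copy()
cv2.imwrite("pics/w1.png",im);pickle.dump(m,open("w1.pkl","wb"))
```

```text
[ 547.989 -246.113  253.72 ] [-1.572  0.     0.083]
```

View pics/w1.png

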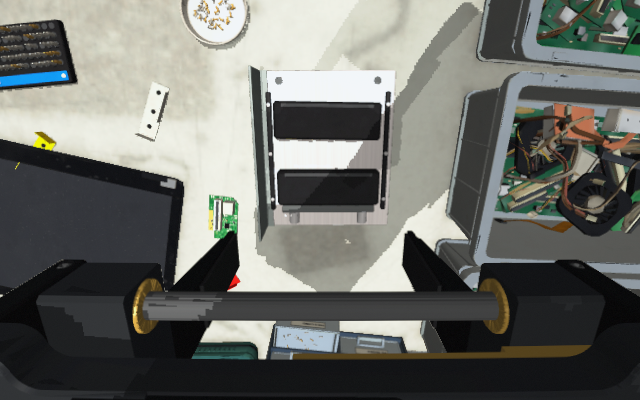

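Run:
```python
from h import *
im=cv2.imread("pics/w1.png")
cv2.imwrite("pics/w1c.png",cv2.resize(im[60:250,240:410],None,fx=3.5,fy=3.15,interpolation=cv2.INTER_CUBIC)[:600])
cv2.imwrite("pics/w1b.png",cv2.resize(im[70:150,120:190],None,fx=7,fy=7,interpolation=cv2.INTER_CUBIC))
```

```text
(no output)
```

View pics/w1c.png

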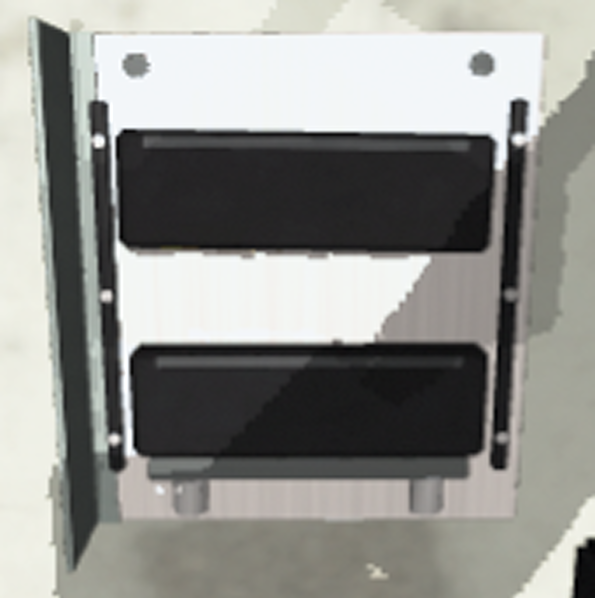

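View pics/w1b.png

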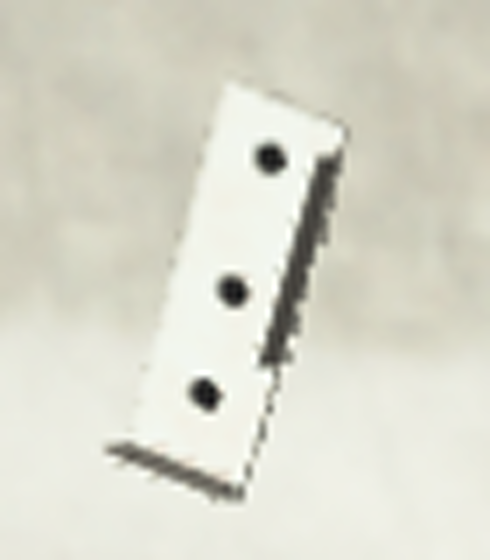

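Run:
```python
from h import *
from cell import optics
import pickle
im=cv2.imread("pics/w1.png");m=pickle.load(open("w1.pkl","rb"));mt=optics.camera_model("top")
mr=lambda W:cv2.minAreaRect(np.ascontiguousarray(W[:,:2],dtype=np.float32))
hsv=cv2.cvtColor(im,cv2.COLOR_BGR2HSV)
blk=(hsv[...,2]<75).astype(np.uint8)*255
for c in blobs(blk,272,92,382,212,300):
    W=plane(m,c[:,0].astype(float),27);print("pack",np.array(cv2.minAreaRect(c)[0]),mr(W))
corn=[(395.4,70.5),(387.4,224.4),(267.1,70.5),(274.3,225.1)]
P=plane(m,corn,8);print("plate",P[:,:2].tolist())
e=P[1]-P[0];print("jig yaw",np.degrees(np.arctan2(e[1],e[0])),np.linalg.norm(e))
# pack far/near edges by two-view heights: corners of fixed pack & loose pack, crop coords
cw=np.array([(118,132),(494,137),(132,346),(486,346),(482,455),(134,455),(121,248),(488,248)])/[3.5,3.15]+[240,60]
W=plane(m,cw,27);print(W)
# bracket
wh=((hsv[...,1]<14)&(hsv[...,2]>235)).astype(np.uint8)*255
cb=np.array([(228,80),(345,130),(242,495),(108,447)])/7+[120,70]
for z in (0,12):print("br",z,plane(m,cb,z)[:,:2].tolist(),plane(m,cb,z)[:,:2].mean(0))
hw=np.array([(270,158),(233,291),(205,394)])/7+[120,70]
ht=np.array([(704,287),(691,324),(676,371)])/[4,3.75]+[180,130]
print("holes two views",two(m,hw,mt,ht))
lw=np.array([(135,64),(481,64)])/[3.5,3.15]+[240,60]
lt=np.array([(363,425),(117,448)])/[4,3.75]+[180,130]
print("plate bolts",two(m,lw,mt,lt))
gw=np.array([(30,20),(72,572)])/[3.5,3.15]+[240,60]
print("guard top ends z62",plane(m,gw,62))
```

```text
pack [326.405 120.297] ((486.10711669921875, -242.59033203125), (43.49466323852539, 127.48411560058594), 3.98819899559021)
pack [327.5 187.5] ((568.5811157226562, -234.06387329101562), (48.343299865722656, 127.3651351928711), 4.74985408782959)
plate [[421.5760592627065, -164.97228253011704], [618.394815765976, -146.9359174205897], [434.33642155033266, -318.67773883642593], [632.1974657180375, -301.5710736155333]]
jig yaw 5.2359303826813575 197.64345012637645
[[ 469.844 -306.528   27.   ]
 [ 461.21  -180.426   27.   ]
 [ 550.666 -298.11    27.   ]
 [ 540.286 -172.611   27.   ]
 [ 585.258 -168.042   27.   ]
 [ 595.781 -295.351   27.   ]
 [ 512.648 -303.655   27.   ]
 [ 502.172 -177.006   27.   ]]
br 0 [[457.30252724495523, -461.7676146957651], [464.25698616266806, -441.19247210761495], [530.8271125845079, -463.48887914386466], [523.8711921761969, -488.0904668037995]] [ 494.064 -463.635]
br 12 [[457.5494138808433, -455.80901825827215], [464.30666170560085, -435.81733534765124], [528.9890255358202, -457.48147194379607], [522.2303576646892, -481.3854199960696]] [ 493.269 -457.623]
holes two views [[ 492.791 -470.179  -24.488   45.379]
 [ 494.639 -465.515   -5.129    0.918]
 [ 489.353 -452.969   38.585   38.933]]
plate bolts [[ 444.722 -305.738   -1.654    1.657]
 [ 434.247 -182.956   -8.502    2.18 ]]
guard top ends z62 [[ 435.906 -329.407   62.   ]
 [ 633.387 -310.832   62.   ]]
```

Request:
drive_tool --steps '[{"slide": [-0.104,0.1,0.0065],"dr": [0,-0.008,0],"fingers": 0.075},{"slide": [-0.104,0.1,0.0065],"dr": [0,-0.008,0],"fingers": 0.075},{"slide": [-0.104,0.1,0.0065],"dr": [0,-0.008,0],"fingers": 0.075},{"slide": [-0.104,0.1,0.0065],"dr": [0,-0.008,0],"fingers": 0.075},{"slide": [-0.104,0.1,0.0065],"dr": [0,-0.008,0],"fingers": 0.075}]'

```text
t: 2.7
eef_pos: [439.8, -240.4, 152.3]
tcp_rot: [-1.567, 0.005, 0.093]
ft_force: [2.3, 0.1, -0.9]
opening: 0.796
```

Request:
drive_tool --steps '[{"slide": [0,0.1,0],"dr": [0,0,0],"fingers": 0.075},{"slide": [0,0.1,0],"dr": [0,0,0],"fingers": 0.075},{"slide": [0,0.1,0],"dr": [0,0,0],"fingers": 0.075},{"slide": [0,0.1,0],"dr": [0,0,0],"fingers": 0.075},{"slide": [0,0.1,0],"dr": [0,0,0],"fingers": 0.075}]'

```text
t: 3.12
eef_pos: [444.2, -242.1, 55.0]
tcp_rot: [-1.57, 0.0, 0.095]
ft_force: [1.7, -0.3, 0.9]
opening: 0.79
```

Run:
```python
from h import *
from cell import optics,env
import pickle
s=env.state();print(s['eef_pos'],s['tcp_rot'])
m=optics.camera_model("wrist");im=optics.read_camera("wrist")[:,:,::-1].copy()
print(proj(m,[s['eef_pos']]))
cv2.imwrite("pics/w2.png",im);pickle.dump(m,open("w2.pkl","wb"))
im=optics.read_camera("scene")[:,:,::-1]
cv2.imwrite("pics/s2.png",cv2.resize(im[100:260,180:380],None,fx=3.7,fy=3.7,interpolation=cv2.INTER_CUBIC))
```

```text
[ 444.153 -242.058   54.954] [-1.57   0.     0.095]
[[318.367 251.516]]
```

View pics/w2.png

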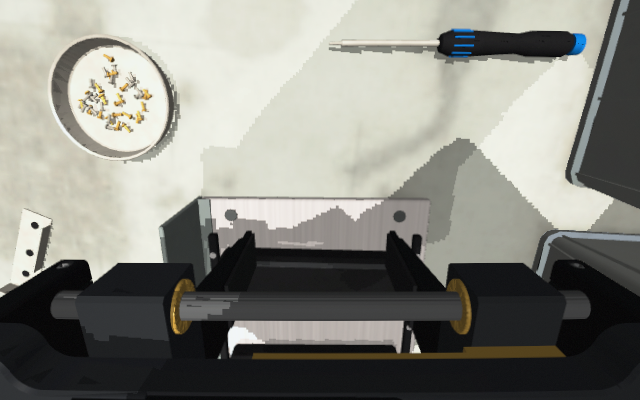

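View pics/s2.png

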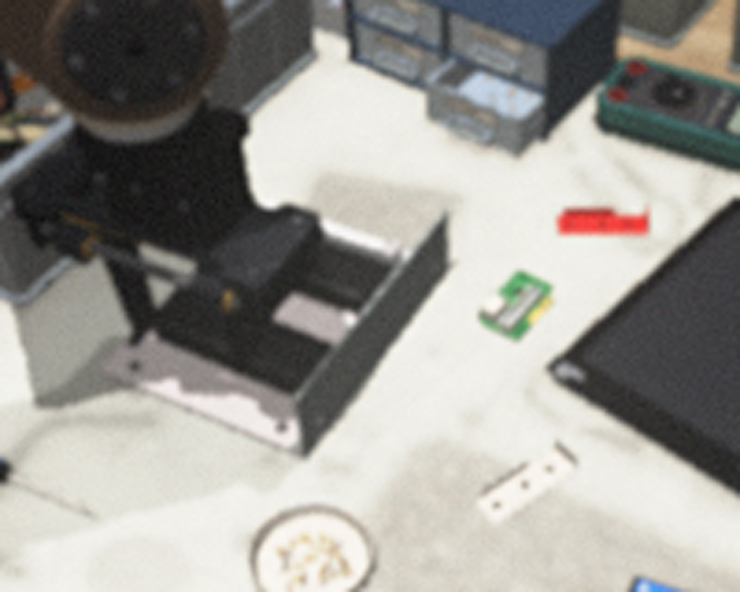

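Run:
```python
from h import *
import pickle
im=cv2.imread("pics/w2.png");m=pickle.load(open("w2.pkl","rb"))
print("bolts",plane(m,[(231,215),(400,215)],9))
print("plate edge corners",plane(m,[(205,198),(429,200)],8))
print("pack edge?",plane(m,[(260,249),(385,249)],27))
cv2.imwrite("pics/w2c.png",cv2.resize(im[185:300,160:460],None,fx=2.6,fy=2.6,interpolation=cv2.INTER_CUBIC))
```

```text
bolts [[ 444.017 -304.25     9.   ]
 [ 432.811 -185.428    9.   ]]
plate edge corners [[ 433.496 -322.868    8.   ]
 [ 420.23  -166.66     8.   ]]
pack edge? [[ 459.501 -279.932   27.   ]
 [ 451.674 -196.754   27.   ]]
```

View pics/w2c.png

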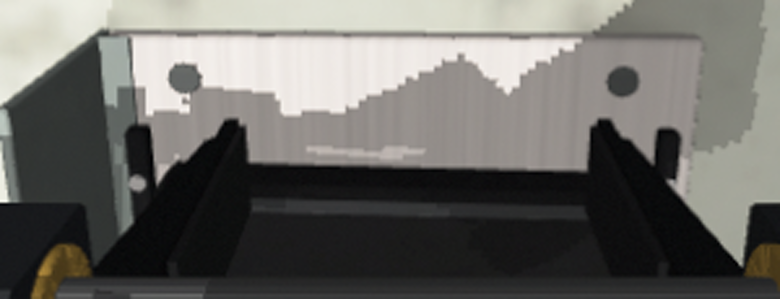

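The wrist close-up shows the pack's outer face about 20 mm ahead of the fingers and both plate bolts clear of them. I'll go down and push.

Request:
drive_tool --steps '[{"slide": [0,0.02,-0.003],"dr": [0,0.002,0],"fingers": 0.075},{"slide": [0,0.04,-0.003],"dr": [0,0.002,0],"fingers": 0.075},{"slide": [0,0.04,-0.003],"dr": [0,0.002,0],"fingers": 0.075},{"slide": [0,0.04,-0.003],"dr": [0,0.002,0],"fingers": 0.075}]'

```text
t: 3.55
eef_pos: [444.0, -245.5, 15.6]
tcp_rot: [-1.571, -0.0, 0.092]
ft_force: [0.2, -0.2, 1.0]
opening: 0.788
```

Request:
drive_tool --steps '[{"slide": [0.006,0,0],"dr": [0,0,0],"fingers": 0.075},{"slide": [0.012,0,0],"dr": [0,0,0],"fingers": 0.075},{"slide": [0.017,0,0],"dr": [0,0,0],"fingers": 0.075},{"slide": [0.022,0,0],"dr": [0,0,0],"fingers": 0.075},{"slide": [0.027,0,0],"dr": [0,0,0],"fingers": 0.075}]'

```text
t: 3.97
eef_pos: [471.2, -242.8, 15.1]
tcp_rot: [-1.571, -0.0, 0.092]
ft_force: [-2.5, -0.1, 2.0]
opening: 0.785
```

Request:
drive_tool --steps '[{"slide": [0.003,0,0],"dr": [0,0,0],"fingers": 0.075},{"slide": [0.006,0,0],"dr": [0,0,0],"fingers": 0.075},{"slide": [0.009,0,0],"dr": [0,0,0],"fingers": 0.075},{"slide": [0.012,0,0],"dr": [0,0,0],"fingers": 0.075},{"slide": [0.015,0,0],"dr": [0,0,0],"fingers": 0.075}]'

```text
t: 4.38
eef_pos: [485.6, -241.5, 14.6]
tcp_rot: [-1.571, 0.0, 0.092]
ft_force: [-2.5, 0.4, 2.2]
opening: 0.786
```

Request:
drive_tool --steps '[{"slide": [0.001,0,0],"dr": [0,0,0],"fingers": 0.075},{"slide": [0.002,0,0],"dr": [0,0,0],"fingers": 0.075},{"slide": [0.003,0,0],"dr": [0,0,0],"fingers": 0.075},{"slide": [0.004,0,0],"dr": [0,0,0],"fingers": 0.075}]'

```text
t: 4.72
eef_pos: [489.5, -241.2, 14.6]
tcp_rot: [-1.571, -0.0, 0.092]
ft_force: [-1.7, -0.2, -0.0]
opening: 0.785
```

Request:
drive_tool --steps '[{"slide": [0.001,0,0],"dr": [0,0,0],"fingers": 0.075},{"slide": [0.002,0,0],"dr": [0,0,0],"fingers": 0.075},{"slide": [0.003,0,0],"dr": [0,0,0],"fingers": 0.075}]'

```text
t: 4.97
eef_pos: [491.7, -240.7, 14.5]
tcp_rot: [-1.57, 0.002, 0.092]
ft_force: [-11.8, -3.6, 5.6]
opening: 0.788
```

Request:
drive_tool --steps '[{"slide": [0.001,0,0],"dr": [0,0,0],"fingers": 0.075},{"slide": [0.002,0,0],"dr": [0,0,0],"fingers": 0.075}]'

```text
t: 5.13
eef_pos: [491.9, -240.5, 14.5]
tcp_rot: [-1.568, 0.005, 0.091]
ft_force: [-22.7, -8.5, 10.8]
opening: 0.785
```

Run:
```python
from h import *
from cell import optics,env
import pickle
s=env.state();print(s['eef_pos'],s['tcp_rot'],s['ft_force'])
im=optics.read_camera("scene")[:,:,::-1]
cv2.imwrite("pics/s3.png",cv2.resize(im[130:230,200:310],None,fx=5.5,fy=5.5,interpolation=cv2.INTER_CUBIC))
```

```text
[ 491.935 -240.549   14.524] [-1.568  0.005  0.091] [-22.729  -8.485  10.843]
```

View pics/s3.png

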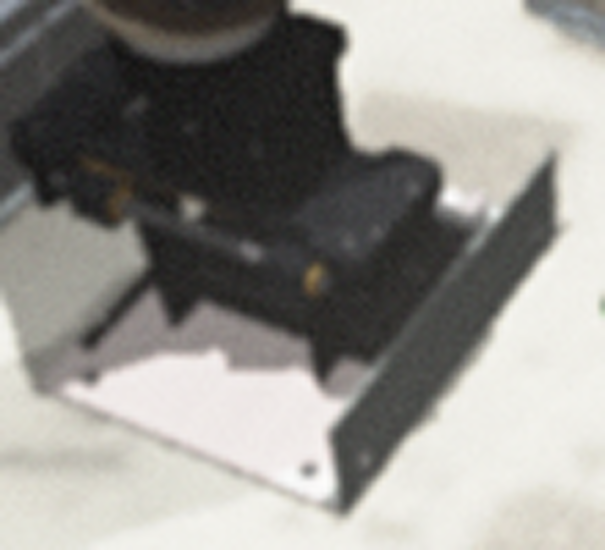

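The hard stop at x≈491.7 (force rising to 23 N, no more travel) says the packs are closed. I'll back off, rise, and look.

Request:
drive_tool --steps '[{"slide": [-0.002,0,0],"dr": [0,0,0],"fingers": 0.075},{"slide": [-0.005,0,0],"dr": [0,0,0],"fingers": 0.075},{"slide": [-0.018,0,0],"dr": [0,0,0],"fingers": 0.075},{"slide": [-0.018,-0.04,0],"dr": [0,0,0],"fingers": 0.075},{"slide": [-0.018,-0.08,0],"dr": [0,0,0],"fingers": 0.075}]'

```text
t: 5.6
eef_pos: [475.3, -241.9, 93.9]
tcp_rot: [-1.568, 0.003, 0.092]
ft_force: [1.4, -0.7, 0.1]
opening: 0.786
```

Request:
drive_tool --steps '[{"slide": [0.03,-0.13,-0.06],"dr": [0,0,0],"fingers": 0.06},{"slide": [0.06,-0.13,-0.12],"dr": [0,0,0],"fingers": 0.06},{"slide": [0.06,-0.13,-0.12],"dr": [0,0,0],"fingers": 0.06},{"slide": [0.06,-0.13,-0.12],"dr": [0,0,0],"fingers": 0.06},{"slide": [0.06,-0.13,-0.12],"dr": [0,0,0],"fingers": 0.06}]'

```text
t: 6.02
eef_pos: [549.2, -359.2, 228.1]
tcp_rot: [-1.575, -0.004, 0.092]
ft_force: [0.5, -0.2, -0.4]
opening: 0.631
```

Run:
```python
from h import *
from cell import optics,env
import pickle
s=env.state();print(s['eef_pos'],s['tcp_rot'])
m=optics.camera_model("wrist");im=optics.read_camera("wrist")[:,:,::-1].copy()
cv2.imwrite("pics/w4.png",im);pickle.dump(m,open("w4.pkl","wb"))
```

```text
[ 549.152 -359.181  228.1  ] [-1.575 -0.004  0.092]
```

View pics/w4.png

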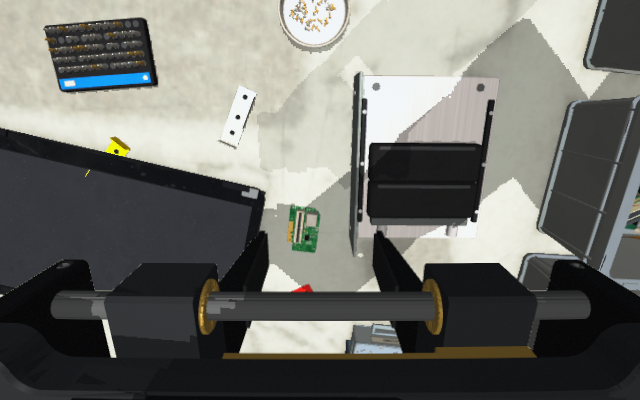

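Run:
```python
from h import *
im=cv2.imread("pics/w4.png")
cv2.imwrite("pics/w4c.png",cv2.resize(im[60:260,345:505],None,fx=4,fy=3,interpolation=cv2.INTER_CUBIC))
cv2.imwrite("pics/w4b.png",cv2.resize(im[75:155,205:275],None,fx=7,fy=7,interpolation=cv2.INTER_CUBIC))
```

```text
(no output)
```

View pics/w4c.png

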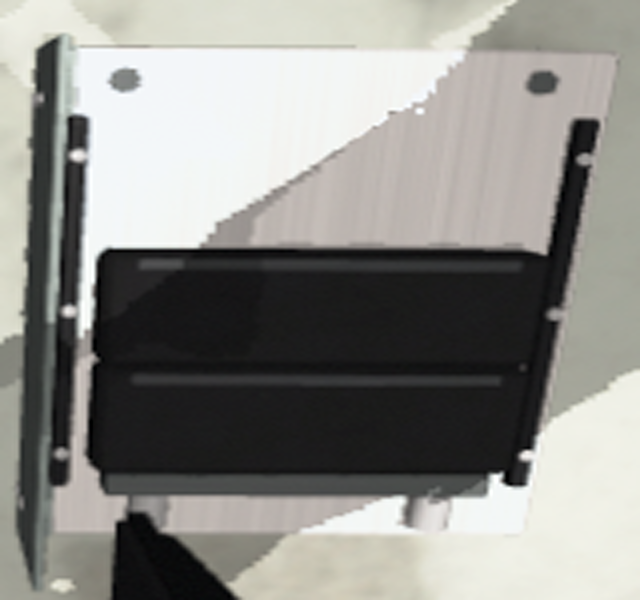

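View pics/w4b.png

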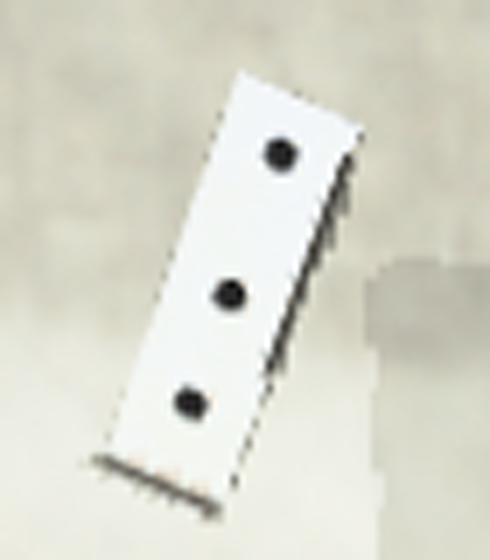

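The packs now meet with no gap visible along the seam (row ~181). Next I'll triangulate the seam and the bracket from two wrist positions.

Run:
```python
from h import *
import pickle
m1=pickle.load(open("w1.pkl","rb"));m4=pickle.load(open("w4.pkl","rb"))
f1=lambda p:np.array(p)/[3.5,3.15]+[240,60]
f4=lambda p:np.array(p)/[4,3]+[345,60]
b1=lambda p:np.array(p)/7+[120,70]
b4=lambda p:np.array(p)/7+[205,75]
# seam corners, bolts, strip screws, far fixed corners
print("seam/fixed corners (L near,R near,R far,L far)\n",two(m1,f1([(132,346),(486,346),(482,455),(134,455)]),m4,f4([(94,362),(525,368),(513,471),(92,468)])))
print("bolts\n",two(m1,f1([(135,64),(481,64)]),m4,f4([(125,79),(542,82)])))
print("strip screws\n",two(m1,f1([(99,141),(107,296),(115,439),(519,139),(511,296),(502,438)]),m4,f4([(78,155),(68,311),(62,453),(585,159),(554,314),(526,456)])))
print("holes\n",two(m1,b1([(270,158),(233,291),(205,394)]),m4,b4([(281,155),(230,295),(190,403)])))
H4=b4([(281,155),(230,295),(190,403)])
C4=b4([(240,70),(363,128),(235,490),(105,450)])
for z in (0,6,12):
  P=plane(m4,H4,z);print("holes w4 z",z,P[1]);
P=plane(m4,C4,1);print("corners",P[:,:2].tolist(),P.mean(0));d=P[2:].mean(0)-P[:2].mean(0);print(np.arctan2(d[1],d[0]),np.linalg.norm(d))
print("guard top ends\n",two(m1,f1([(30,20),(72,572)]),m4,f4([(64,38),(38,586)])))
S=plane(m4,f4([(94,362),(525,368)]),27);print("seam z27",S,S.mean(0))
S=plane(m4,f4([(125,79),(542,82)]),8);print("bolts z8",S)
```

```text
seam/fixed corners (L near,R near,R far,L far)
 [[ 553.468 -299.569   14.665    0.325]
 [ 541.892 -171.533   21.567    1.155]
 [ 584.618 -168.097   27.24     1.088]
 [ 596.417 -295.7     23.391    1.039]]
bolts
 [[ 444.558 -304.349    8.27     0.279]
 [ 434.374 -185.102    8.073    0.311]]
strip screws
 [[ 473.733 -314.808   13.802    0.228]
 [ 533.978 -309.805   12.569    0.04 ]
 [ 593.443 -304.224   14.158    0.199]
 [ 461.093 -169.52    15.01     0.057]
 [ 521.556 -163.532   13.24     0.391]
 [ 581.006 -158.926   14.73     0.157]]
holes
 [[ 470.109 -454.642    0.61     0.089]
 [ 493.828 -462.76     0.414    0.026]
 [ 512.806 -469.575   -0.595    0.037]]
holes w4 z 0 [ 493.87  -462.863    0.   ]
holes w4 z 6 [ 493.456 -461.386    6.   ]
holes w4 z 12 [ 493.043 -459.909   12.   ]
corners [[457.20319968507437, -461.7298572458717], [464.61458569557374, -440.9965731468153], [526.9029969154511, -461.0808747135992], [521.9896211197337, -483.8160473345864]] [ 492.678 -461.906    1.   ]
-0.3204199827805547 66.94468511511013
guard top ends
 [[ 436.287 -329.288   62.493    0.677]
 [ 634.02  -311.27    58.513    1.79 ]]
seam z27 [[ 550.825 -301.683   27.   ]
 [ 541.382 -174.307   27.   ]] [ 546.104 -237.995   27.   ]
bolts z8 [[ 444.682 -304.306    8.   ]
 [ 434.212 -185.067    8.   ]]
```

Triangulated values, checked against the text:

| Thing | Position (mm) | Angle (rad) | Height check |
|---|---|---|---|
| Jig origin | about (527.5, -236.8) | yaw 0.088 | bolts z 8.2 (text: 8) |
| Strip screws | – | – | z about 14 (text: 15) |
| Seam middle | about (547.4, -235.2) | – | – |
| Bracket centre | about (494, -462.7) | axis -0.33 | base z about 0.5 |

Next I'll hover over the bracket.

Request:
drive_tool --steps '[{"slide": [-0.064,0.1,-0.098],"dr": [0,0.422,0],"fingers": 0.06},{"slide": [-0.064,0.1,-0.098],"dr": [0,0.422,0],"fingers": 0.06},{"slide": [-0.064,0.1,-0.098],"dr": [0,0.422,0],"fingers": 0.06},{"slide": [-0.064,0.1,-0.098],"dr": [0,0.422,0],"fingers": 0.06},{"slide": [-0.064,0.1,-0.098],"dr": [0,0.422,0],"fingers": 0.06}]'

```text
t: 6.48
eef_pos: [489.4, -461.8, 119.8]
tcp_rot: [-1.568, 0.005, -0.336]
ft_force: [-0.4, 0.1, -0.2]
opening: 0.63
```

Request:
drive_tool --steps '[{"slide": [0,0.03,0],"dr": [0,0,0],"fingers": 0.06},{"slide": [0,0.06,0],"dr": [0,0,0],"fingers": 0.06},{"slide": [0,0.08,0],"dr": [0,0,0],"fingers": 0.06},{"slide": [0,0.08,0],"dr": [0,0,0],"fingers": 0.06}]'

```text
t: 6.82
eef_pos: [491.6, -457.8, 40.8]
tcp_rot: [-1.568, 0.005, -0.329]
ft_force: [-0.0, 0.7, 0.4]
opening: 0.628
```

Run:
```python
from h import *
from cell import optics,env
import pickle
s=env.state();print(s['eef_pos'],s['tcp_rot'])
m=optics.camera_model("wrist");im=optics.read_camera("wrist")[:,:,::-1].copy()
cv2.imwrite("pics/w5.png",im);pickle.dump(m,open("w5.pkl","wb"))
p=s['eef_pos'].copy();p[2]=6;print(proj(m,[s['eef_pos'],p]))
cv2.imwrite("pics/w5c.png",cv2.resize(im[150:290,220:420],None,fx=4,fy=4,interpolation=cv2.INTER_CUBIC))
```

```text
[ 491.636 -457.767   40.767] [-1.568  0.005 -0.329]
[[319.329 252.112]
 [319.297 229.608]]
```

View pics/w5c.png

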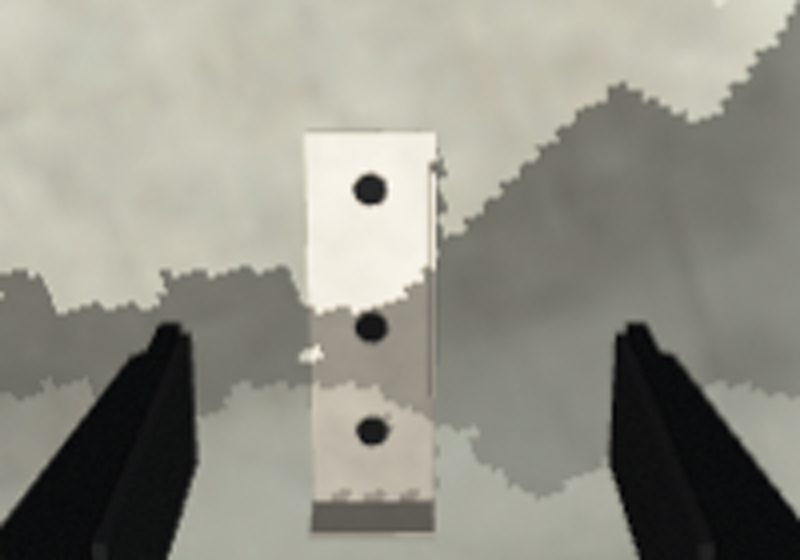

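Run:
```python
from h import *
import pickle
m=pickle.load(open("w5.pkl","rb"))
f=lambda p:np.array(p)/4+[220,150]
P=plane(m,f([(371,189),(371,327),(372,431)]),1);print(P)
C=plane(m,f([(304,131),(437,131),(433,505),(312,505)]),1);print(C,C.mean(0))
d=C[2:].mean(0)-C[:2].mean(0);print(np.linalg.norm(d),np.arctan2(d[1],d[0]),np.linalg.norm(C[0]-C[1]),np.linalg.norm(C[2]-C[3]))
h=P[2]-P[0];print(np.arctan2(h[1],h[0]))
T=np.array([491.6,-457.8]);y=-0.329
e=np.array([494,-462.5])-T;print("tool x,z",e@[np.cos(y),np.sin(y)],e@[-np.sin(y),np.cos(y)])
```

```text
[[ 469.979 -455.01     1.   ]
 [ 493.559 -463.238    1.   ]
 [ 512.439 -469.639    1.   ]]
[[ 456.894 -462.242    1.   ]
 [ 464.06  -441.321    1.   ]
 [ 530.043 -464.042    1.   ]
 [ 522.902 -484.834    1.   ]] [ 493.475 -463.11     1.   ]
69.77642478527407 -0.3306938881854633 22.115382760986726 21.98412467284979
-0.3318120613082054
tool x,z 3.7898332660372276 -3.672487415313684
```

Request:
drive_tool --steps '[{"slide": [0.0035,0.01,-0.0045],"dr": [0,0,0],"fingers": 0.05},{"slide": [0.0035,0.025,-0.0045],"dr": [0,0,0],"fingers": 0.05},{"slide": [0.0035,0.032,-0.0045],"dr": [0,0,0],"fingers": 0.05},{"slide": [0.0035,0.032,-0.0045],"dr": [0,0,0],"fingers": 0.05},{"slide": [0.0035,0.032,-0.0045],"dr": [0,0,0],"fingers": 0.05}]'

```text
t: 7.28
eef_pos: [494.7, -465.4, 13.2]
tcp_rot: [-1.571, -0.001, -0.33]
ft_force: [-0.6, -0.4, -0.7]
opening: 0.534
```

Request:
drive_tool --steps '[{"slide": [-0.0015,0.006,0.0018],"dr": [0,0,0],"fingers": 0.05},{"slide": [-0.0015,0.009,0.0018],"dr": [0,0,0],"fingers": 0.05},{"slide": [-0.0015,0.009,0.0018],"dr": [0,0,0],"fingers": 0.05},{"slide": [-0.0015,0.009,0.0018],"dr": [0,0,0],"fingers": 0.05}]'

```text
t: 7.62
eef_pos: [493.6, -463.0, 3.7]
tcp_rot: [-1.571, -0.0, -0.33]
ft_force: [0.0, 0.3, 0.6]
opening: 0.527
```

Request:
drive_tool --steps '[{"slide": [0,0.0015,0],"dr": [0,0,0],"fingers": 0.05},{"slide": [0,0.0018,0],"dr": [0,0,0],"fingers": 0.05},{"slide": [0,0.0018,0],"dr": [0,0,0],"fingers": 0.05}]'

```text
t: 7.87
eef_pos: [493.6, -463.0, 1.8]
tcp_rot: [-1.571, -0.0, -0.33]
ft_force: [0.0, 0.0, 0.5]
opening: 0.526
```

Request:
drive_tool --steps '[{"slide": [0,0,0],"dr": [0,0,0],"fingers": 0.015},{"slide": [0,0,0],"dr": [0,0,0],"fingers": 0.015},{"slide": [0,0,0],"dr": [0,0,0],"fingers": 0.015},{"slide": [0,0,0],"dr": [0,0,0],"fingers": 0.015},{"slide": [0,0,0],"dr": [0,0,0],"fingers": 0.015}]'

```text
t: 8.28
eef_pos: [493.6, -463.0, 1.8]
tcp_rot: [-1.571, -0.0, -0.33]
ft_force: [0.1, -0.9, -0.5]
opening: 0.232
```

Request:
drive_tool --steps '[{"slide": [0,0,0],"dr": [0,0,0],"fingers": 0.015},{"slide": [0,0,0],"dr": [0,0,0],"fingers": 0.015},{"slide": [0,0,0],"dr": [0,0,0],"fingers": 0.015}]'

```text
t: 8.53
eef_pos: [493.6, -463.0, 1.8]
tcp_rot: [-1.571, 0.0, -0.33]
ft_force: [-0.6, 0.5, 0.8]
opening: 0.225
```

The fingers stopped at 21.4 mm, so the bracket is gripped. Lifting.

Request:
drive_tool --steps '[{"slide": [0,-0.008,0],"dr": [0,0,0],"fingers": 0.015},{"slide": [0,-0.025,0],"dr": [0,0,0],"fingers": 0.015},{"slide": [0,-0.05,0],"dr": [0,0,0],"fingers": 0.015},{"slide": [0,-0.08,0],"dr": [0,0,0],"fingers": 0.015},{"slide": [0,-0.11,0],"dr": [0,0,0],"fingers": 0.015}]'

```text
t: 8.95
eef_pos: [493.4, -462.8, 113.2]
tcp_rot: [-1.57, 0.001, -0.33]
ft_force: [-0.6, 0.2, -0.0]
opening: 0.223
```

Run:
```python
from h import *
from cell import optics,env
import pickle
s=env.state();print(s['eef_pos'],s['tcp_rot'],s['opening'])
m=optics.camera_model("wrist");im=optics.read_camera("wrist")[:,:,::-1].copy()
cv2.imwrite("pics/w6.png",im);pickle.dump((m,s['eef_pos'],s['tcp_rot']),open("w6.pkl","wb"))
print(proj(m,[s['eef_pos']]))
a=cv2.resize(im[170:290,220:420],None,fx=4,fy=4,interpolation=cv2.INTER_CUBIC)
cv2.imwrite("pics/w6c.png",a)
im=optics.read_camera("scene")[:,:,::-1]
cv2.imwrite("pics/s6.png",cv2.resize(im[120:250,200:360],None,fx=4.5,fy=4.5,interpolation=cv2.INTER_CUBIC))
```

```text
[ 493.353 -462.788  113.248] [-1.57   0.001 -0.33 ] 0.2230033923955787
[[319.265 252.16 ]]
```

View pics/w6c.png

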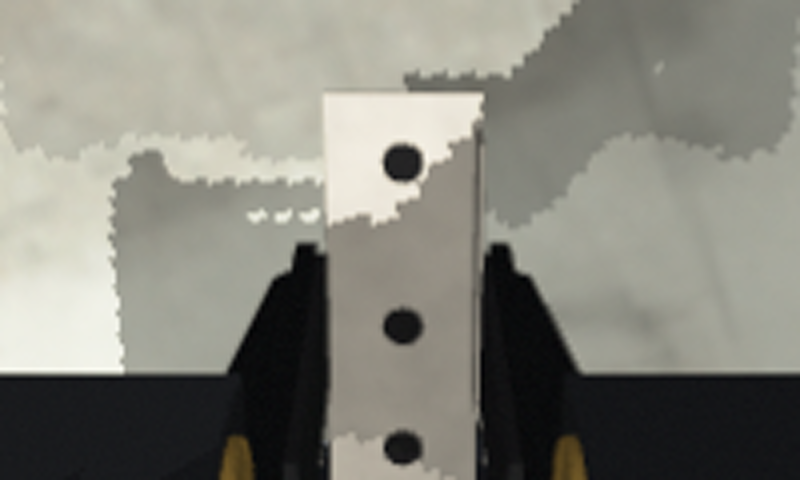

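View pics/s6.png

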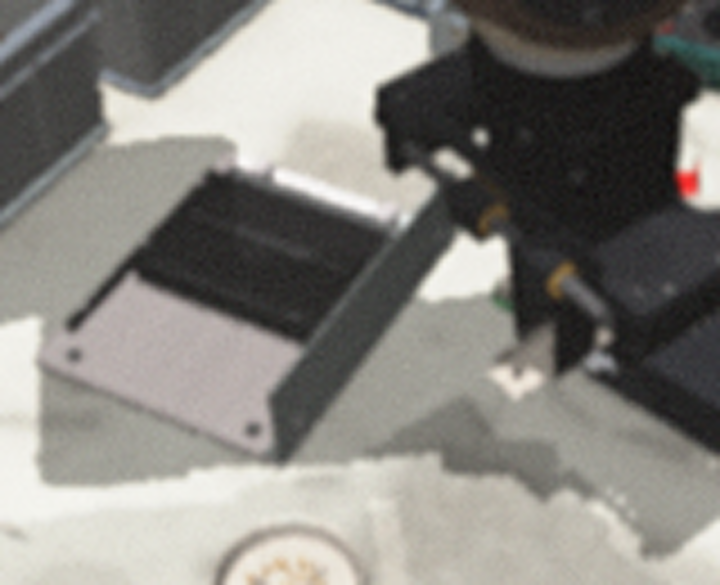

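Run:
```python
from h import *
import pickle
m,p,r=pickle.load(open("w6.pkl","rb"))
f=lambda p:np.array(p)/4+[220,170]
P=plane(m,f([(403,162),(403,326),(403,447)]),p[2]-1)[:,:2]
print(P,np.linalg.norm(np.diff(P,axis=0),axis=1),np.arctan2(*(P[2]-P[0])[::-1]))
T=p[:2];y=r[2];R=np.array([[np.cos(y),np.sin(y)],[-np.sin(y),np.cos(y)]])
print("mid hole in tool x,z",R@(P[1]-T))
# move: target seam mid (547.4,-235.2), yaw .0875
d=np.array([547.4,-235.2])-T;print("d",d,"tool",R@d)
```

```text
[[ 470.05  -453.905]
 [ 493.694 -462.001]
 [ 512.425 -468.414]] [24.991 19.799] -0.3298764630930385
mid hole in tool x,z [0.068 0.856]
d [ 54.047 227.588] tool [-22.573 232.826]
```

Request:
drive_tool --steps '[{"slide": [-0.003,0,0.025],"dr": [0,-0.07,0],"fingers": 0.015},{"slide": [-0.008,0,0.055],"dr": [0,-0.16,0],"fingers": 0.015},{"slide": [-0.012,0,0.085],"dr": [0,-0.25,0],"fingers": 0.015},{"slide": [-0.017,0,0.115],"dr": [0,-0.34,0],"fingers": 0.015},{"slide": [-0.022,0,0.14],"dr": [0,-0.418,0],"fingers": 0.015}]'

```text
t: 9.47
eef_pos: [518.0, -321.5, 111.7]
tcp_rot: [-1.57, 0.0, 0.093]
ft_force: [1.1, -0.7, 0.6]
opening: 0.224
```

Request:
drive_tool --steps '[{"slide": [0,0,0],"dr": [0,0,0],"fingers": 0.015},{"slide": [0,0,0],"dr": [0,0,0],"fingers": 0.015}]'

```text
t: 9.63
eef_pos: [518.4, -322.5, 112.0]
tcp_rot: [-1.571, -0.0, 0.089]
ft_force: [1.0, -0.1, 0.8]
opening: 0.223
```

Request:
drive_tool --steps '[{"slide": [0.008,0,0.02],"dr": [0,0,0],"fingers": 0.015},{"slide": [0.018,0,0.045],"dr": [0,0,0],"fingers": 0.015},{"slide": [0.029,0,0.068],"dr": [0,0,0],"fingers": 0.015},{"slide": [0.0366,0,0.084],"dr": [0,0,0],"fingers": 0.015},{"slide": [0.0366,0,0.084],"dr": [0,0,0],"fingers": 0.015}]'

```text
t: 10.05
eef_pos: [547.9, -235.2, 111.7]
tcp_rot: [-1.57, -0.0, 0.088]
ft_force: [0.8, 0.7, 0.3]
opening: 0.224
```

Request:
drive_tool --steps '[{"slide": [0,0.01,0],"dr": [0,0,0],"fingers": 0.015},{"slide": [0,0.025,0],"dr": [0,0,0],"fingers": 0.015},{"slide": [0,0.035,0],"dr": [0,0,0],"fingers": 0.015},{"slide": [0,0.04,0],"dr": [0,0,0],"fingers": 0.015},{"slide": [0,0.04,0],"dr": [0,0,0],"fingers": 0.015}]'

```text
t: 10.47
eef_pos: [546.3, -237.3, 70.2]
tcp_rot: [-1.569, 0.002, 0.087]
ft_force: [-0.2, 0.4, 0.1]
opening: 0.223
```

Run:
```python
from h import *
from cell import optics,env
import pickle
s=env.state();print(s['eef_pos'],s['tcp_rot'],s['opening'])
m=optics.camera_model("wrist");im=optics.read_camera("wrist")[:,:,::-1].copy()
cv2.imwrite("pics/w7.png",im);pickle.dump((m,s['eef_pos'],s['tcp_rot']),open("w7.pkl","wb"))
a=cv2.resize(im[120:270,210:410],None,fx=4,fy=4,interpolation=cv2.INTER_CUBIC)
cv2.imwrite("pics/w7c.png",a)
im=optics.read_camera("scene")[:,:,::-1]
cv2.imwrite("pics/s7.png",cv2.resize(im[120:240,190:340],None,fx=5,fy=5,interpolation=cv2.INTER_CUBIC))
```

```text
[ 546.34  -237.287   70.176] [-1.569  0.002  0.087] 0.22333878298546544
```

View pics/w7c.png

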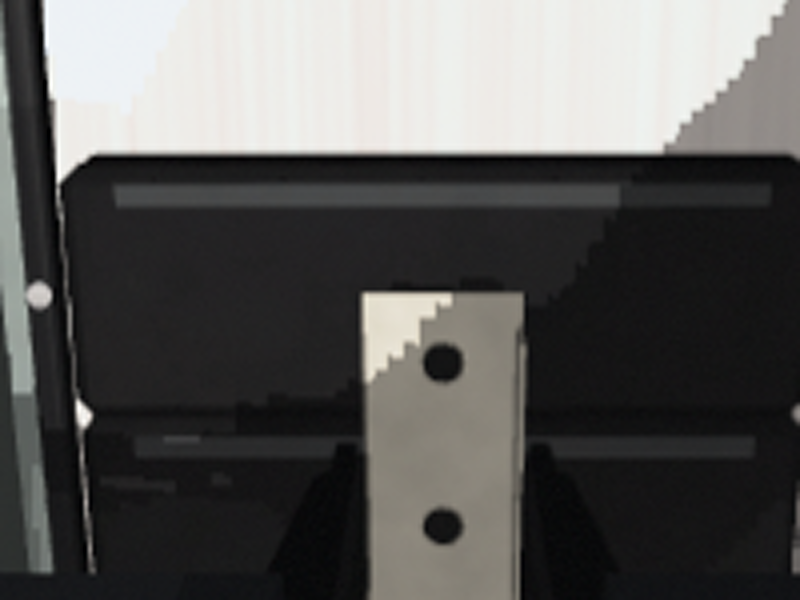

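View pics/s7.png

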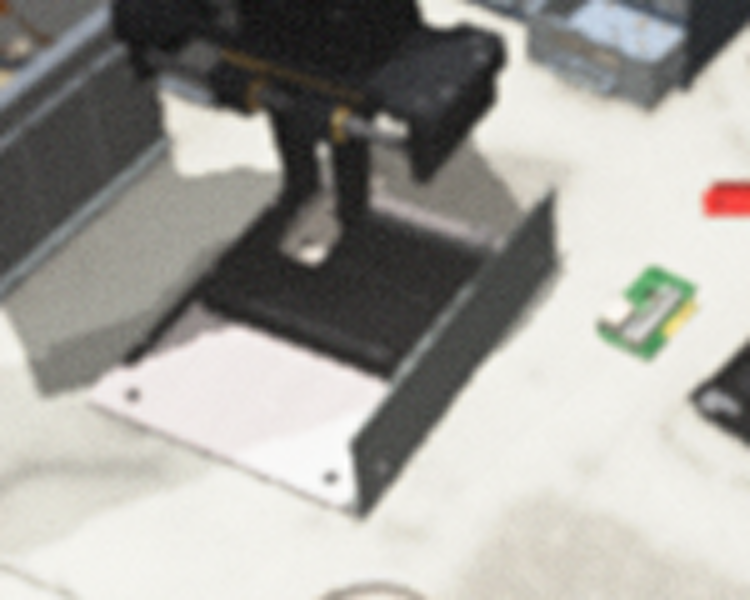

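Run:
```python
from h import *
import pickle
m,p,r=pickle.load(open("w7.pkl","rb"))
f=lambda p:np.array(p)/4+[210,120]
P=plane(m,f([(88,413),(795,413)]),26)[:,:2];print("seam ends",P,P.mean(0),np.linalg.norm(P[0]-P[1]))
B=plane(m,f([(443,363),(443,526)]),p[2]-1)[:,:2];print("holes",B)
print("yaw",np.arctan2(*(B[1]-B[0])[::-1]), "seam-normal",np.arctan2(*(P[1]-P[0])[::-1])-np.pi/2)
S=np.array([547.4,-235.2]);y=r[2];R=np.array([[np.cos(y),np.sin(y)],[-np.sin(y),np.cos(y)]])
print("mid hole - TCP, seam target (S, P) - TCP in tool xz",R@(B[1]-p[:2]),R@(S-p[:2]),R@(P.mean(0)-p[:2]))
```

```text
seam ends [[ 551.033 -298.203]
 [ 540.379 -173.865]] [ 545.706 -236.034] 124.79317521853878
holes [[ 521.925 -238.01 ]
 [ 546.672 -235.861]]
yaw 0.08661362643053247 seam-normal 0.08547958312112347
mid hole - TCP, seam target (S, P) - TCP in tool xz [0.454 1.392] [1.236 1.988] [-0.523  1.303]
```

Request:
drive_tool --steps '[{"slide": [0.0005,0.007,0.0005],"dr": [0,0,0],"fingers": 0.015},{"slide": [0.0005,0.014,0.0005],"dr": [0,0,0],"fingers": 0.015},{"slide": [0.0005,0.02,0.0005],"dr": [0,0,0],"fingers": 0.015},{"slide": [0.0005,0.023,0.0005],"dr": [0,0,0],"fingers": 0.015},{"slide": [0.0005,0.023,0.0005],"dr": [0,0,0],"fingers": 0.015}]'

```text
t: 10.98
eef_pos: [547.3, -235.8, 47.9]
tcp_rot: [-1.57, 0.001, 0.088]
ft_force: [0.3, 0.4, -0.4]
opening: 0.222
```

Request:
drive_tool --steps '[{"slide": [0,0,0],"dr": [0,0,0],"fingers": 0.015},{"slide": [0,0,0],"dr": [0,0,0],"fingers": 0.015},{"slide": [0,0,0],"dr": [0,0,0],"fingers": 0.015}]'

```text
t: 11.23
eef_pos: [547.8, -236.0, 49.1]
tcp_rot: [-1.571, -0.0, 0.088]
ft_force: [0.2, 0.7, -0.5]
opening: 0.226
```

Request:
drive_tool --steps '[{"slide": [-0.001,0.003,0],"dr": [0,0,0],"fingers": 0.015},{"slide": [-0.001,0.006,0],"dr": [0,0,0],"fingers": 0.015},{"slide": [-0.001,0.009,0],"dr": [0,0,0],"fingers": 0.015},{"slide": [-0.001,0.0095,0],"dr": [0,0,0],"fingers": 0.015},{"slide": [-0.001,0.0095,0],"dr": [0,0,0],"fingers": 0.015}]'

```text
t: 11.65
eef_pos: [546.5, -236.0, 38.9]
tcp_rot: [-1.57, 0.0, 0.088]
ft_force: [-0.5, -0.1, 0.3]
opening: 0.223
```

Request:
drive_tool --steps '[{"slide": [0,0,0],"dr": [0,0,0],"fingers": 0.015},{"slide": [0,0,0],"dr": [0,0,0],"fingers": 0.015},{"slide": [0,0,0],"dr": [0,0,0],"fingers": 0.015},{"slide": [0,0,0],"dr": [0,0,0],"fingers": 0.015},{"slide": [0,0,0],"dr": [0,0,0],"fingers": 0.015}]'

```text
t: 12.07
eef_pos: [546.6, -236.1, 39.4]
tcp_rot: [-1.571, -0.0, 0.088]
ft_force: [-0.6, 0.4, -1.0]
opening: 0.223
```

Run:
```python
from h import *
from cell import optics,env
import pickle
s=env.state();print(s['eef_pos'],s['tcp_rot'],s['opening'],s['ft_force'])
m=optics.camera_model("wrist");im=optics.read_camera("wrist")[:,:,::-1].copy()
cv2.imwrite("pics/w8.png",im);pickle.dump((m,s['eef_pos'],s['tcp_rot']),open("w8.pkl","wb"))
cv2.imwrite("pics/w8c.png",cv2.resize(im[100:270,210:410],None,fx=4,fy=3.5,interpolation=cv2.INTER_CUBIC))
im=optics.read_camera("scene")[:,:,::-1]
cv2.imwrite("pics/s8.png",cv2.resize(im[120:240,190:340],None,fx=5,fy=5,interpolation=cv2.INTER_CUBIC))
im=optics.read_camera("top")[:,:,::-1]
cv2.imwrite("pics/t8.png",im)
```

```text
[ 546.647 -236.084   39.37 ] [-1.571 -0.     0.088] 0.22337049824948532 [-0.555  0.384 -0.999]
```

View pics/w8c.png

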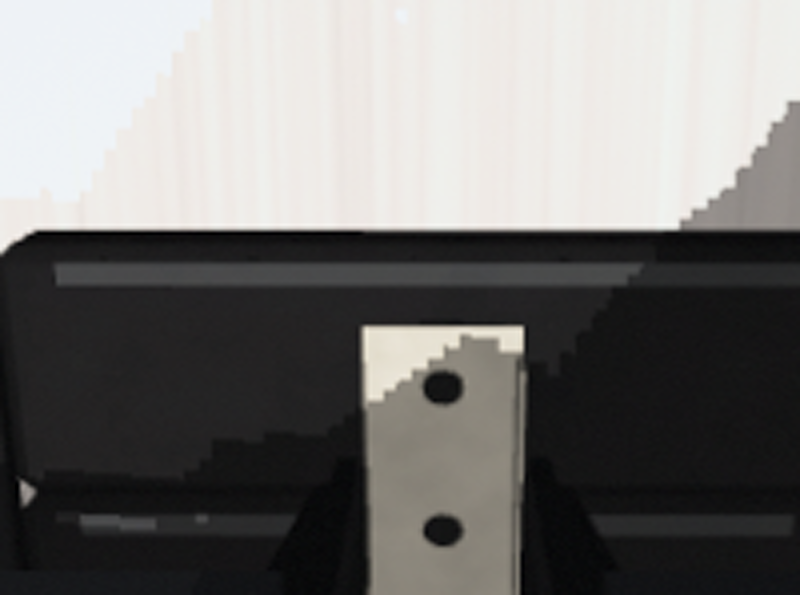

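View pics/s8.png

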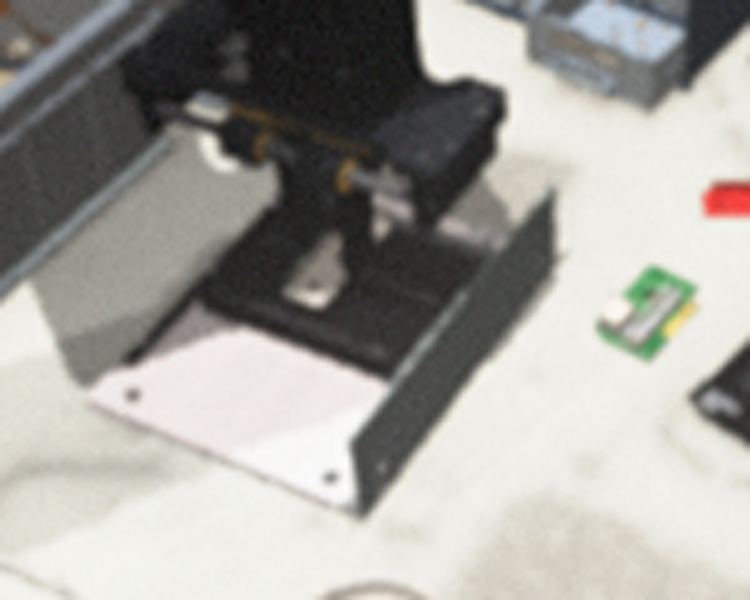

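View pics/t8.png

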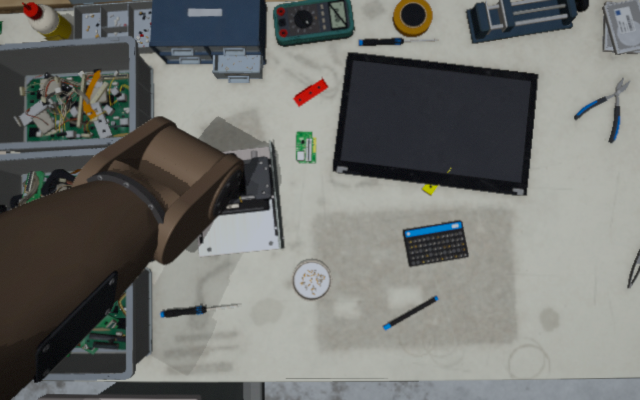

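Run:
```python
from h import *
import pickle
m,p,r=pickle.load(open("w8.pkl","rb"))
f=lambda p:np.array(p)/[4,3.5]+[210,100]
S=plane(m,f([(250,490),(600,490)]),27)[:,:2]
B=plane(m,f([(443,388),(443,530)]),p[2]-1)[:,:2]
y=.0875;R=np.array([[np.cos(y),np.sin(y)],[-np.sin(y),np.cos(y)]]);O=np.array([527.5,-236.8])
print("seam line jig",(S-O)@R.T);print("holes jig",(B-O)@R.T, np.linalg.norm(B[0]-B[1]))
L=plane(m,f([(100,247),(600,247)]),27)[:,:2];print("outer top edge jig",(L-O)@R.T)
```

```text
seam line jig [[ 17.432 -28.997]
 [ 17.428  24.369]]
holes jig [[-5.194  0.395]
 [19.558  0.411]] 24.751772775778903
outer top edge jig [[-25.649 -48.668]
 [-25.635  22.841]]
```

Run:
```python
from cell import env
print(env.job_done())
s=env.state();print(s['t'],s['eef_pos'],s['opening'],s['ft_force'])
```

```text
the job is handed in; nothing more can be done
None
the job is handed in; nothing more can be done
```

I closed up the packs, carried the plain-metal bracket over the guard and handed the job in with the bracket still held over the seam. The hand-in reports no verdict, and the state could not be read afterwards.

- **Packs:** I pushed the loose pack in with the opened fingers until it hit a hard stop, with force rising to about 23 N. The wrist pictures then showed no gap along the seam. The pack's outer top edge measured x = -25.6 mm in the jig's frame (closed is -26), and both ends agreed to 0.02 mm.
- **Carrying:** The bracket crossed the guard at about 110 mm, against the guard's 62 mm. The force readings showed no contact.
- **Bracket at the end:**
  - Its centre was at about jig (19.5, 0.4) mm, against the seam middle at (20, 0).
  - Its angle matched the jig's to within about 0.01 rad, and the tool was vertical.
  - Its underside was about 10 mm above the packs, taking it to sit in the fingers as gripped at the bench.
  - The fingers stood at 21 mm on the 22 mm width.
- **Bystanders:** By eye, the board and dish had not moved in the last top picture.
- **Disagreements:**
  - The top camera differed from the wrist camera by about 2 to 3 mm, so I used the wrist triangulation, whose heights matched the given ones for the bolts, strip screws and bracket. The seam and pack corners scattered more, reading 15 to 27 mm against 27.
  - The seam's dark line read 17.4 mm instead of 20 in the last picture. I put this down to the packs' rounded edges; it is within the 8 mm allowed.

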